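Re-clock a flanged tube under a strap clamp

TASK

Fit up the joint between the flanged tube under the strap clamp and the loose tube in the angle-iron cradle. Back the clamp's tee nut off just enough to free the flange (not more than half a turn), turn the flanged tube in place between its dowels until its side branch points straight along the line of the loose tube, and tighten the nut firmly again, as tight as it was. Then slide the loose tube along its cradle until it meets the end of the branch, let go, and leave everything else as it is.

Things in the scene. Friction and masses are not known exactly. Their poses are not given: they have to be found in the camera images.
- fixture: Bolted-down T-shaped steel base plate, 270 mm long, 12 mm thick, with four 10 mm dowels, 14 mm high, round the flange. Origin on the table, on the axis about which the flanged tube turns; z up. The strap clamp lies along its -y (nut 110 mm, heel 160 mm from the origin); the plate reaches 85 mm to +y, 185 mm to -y, 65 mm to either side (42 mm beside the clamp).
- work: The flanged tube: flange 120 x 8 mm lying between the dowels (0.8 mm play), upright tube 48 mm across, top 140 mm over the origin, and a side branch 48 mm across along its +x, axis 62 mm up, end 95 mm out. 0.7 to 0.95 kg. Origin: centre of the flange's underside; z up. Grip the upright tube above the branch (88 to 140 mm up), from any side. On the clamp's side the tee nut blocks the branch's way.
- tube_top (a point): Centre of the upper end of the flanged tube's upright tube, 152 mm above the table.
- branch_end (a point): Centre of the open end face of the side branch, 74 mm above the table.
- cradle: Bolted-down cradle: a piece of angle iron, 110 mm long, opening upward as a V (30 mm legs, upper edges 62 mm above the table and 24 mm either side of its middle). Origin on the table at the fixture's axis; the V runs along its +x, from 160 to 270 mm out.
- run_tube: Loose steel tube, 48 mm across, 180 mm long, 0.6 kg, lying level in the cradle, axis along its x and along the V, 74 mm above the table. Origin in its middle, 200 to 228 mm from the fixture's axis at the start; its -x end faces the flanged tube. Its line meets the upright tube's axis at the height of the branch. It can be gripped from above, fingertips no lower than 64 mm over the table.
- run_end (a point): Centre of the loose tube's end face that faces the flanged tube; the branch's end, once in line, stands 15 to 43 mm short of it.
- strap: Clamp strap: slotted dark bar 124 x 32 x 12 mm, hinged on a heel block (origin there), pressing with its nose on the flange 52 mm from the turning axis; top about 34 mm above the table. It rises and falls with the tee nut.
- nut_grip (a point): Middle of the tee nut's cross bar, on the nut's upright axis, about 68 mm above the table. The bar is 66 mm long, 13 mm thick, 16 mm high (8 mm above and below this point); below it a 12 mm stem, then the hexagon, whose top is 47 mm above the table. The bar lies along the fixture's x when the joint reads 0.
- tee_nut (a joint): Turn of the tee nut about its upright axis (rad), growing counter-clockwise seen from above, which loosens it (4 mm a turn). It starts near 0, clamped; the strap then presses with about 24 N, about 20 N less for each rad it is loosened, and is slack from about 1.2 rad on. It stays where it is left; turning takes less than 0.2 N m; at -0.4 it is hard up against its stop.
- spare_nut: Spare hexagon nut, 27 mm across flats, 15 mm high, lying beside the clamp; bystander. Leave it where it lies.
- washer: Square plate washer 46 x 46 x 6 mm; bystander. Leave it where it lies.
- pliers: Welding pliers, 58 x 199 x 18 mm; bystander. Leave it where it lies.
- slag_hammer: Chipping hammer with coil-spring handle, 160 x 245 x 27 mm; bystander. Leave it where it lies.
- nozzle: Copper gas nozzle, 25 mm across, 68 mm long; bystander. Leave it where it lies.
- gusset: Triangular steel gusset, legs 72 mm, 6 mm thick; bystander. Leave it where it lies.
- stub: Short 57 mm tube stub on a square plate 104 x 101 mm, 57 mm high, standing apart from the fixture; bystander. Leave it where it lies.
Things that resemble listed ones, but are neither listed nor needed, are in the scene too. What is shaped like the cradle but orange is not meant.

How it is judged (in metres and radians):
On the way, in this order (a step that is already met when the one before it is completed fails the run):
1. the tee nut is backed off until the strap no longer presses on the flange (contact force between strap and work below 2 N and value of joint tee_nut above 0.5 rad), for 0.2 s.
2. with the clamp slack, the flanged tube is turned until its branch is in line with the tube in the cradle (angle between the x axis of work and the x axis of run_tube, either way round below 0.07 rad and x of branch_end in the frame of cradle above 0.085 m and horizontal distance between work and fixture below 0.004 m and z of work in the frame of fixture below 0.0145 m and angle between work's own z axis and vertical below 0.04 rad and contact force between strap and work below 5 N), for 0.2 s.
3. the clamp is tight again (contact force between strap and work above 15 N), for 0.2 s.
4. with the clamp tight, the loose tube has been slid along its cradle up to the branch (contact force between strap and work above 15 N and x of branch_end in the frame of run_tube above -0.0945 m and distance between branch_end and run_end below 0.01 m and y of run_tube in the frame of cradle between -0.006 and 0.006 m and z of run_tube in the frame of cradle below 0.08 m and angle between the x axis of run_tube and the x axis of cradle, either way round below 0.05 rad), for 0.2 s.
At the end, for the whole second after the job is handed in: The strap presses on the flange with over 15 N; the branch is within 4 degrees of the loose tube's line, the gap between their ends under 4.5 mm; the flange lies flat in its dowels (within 4 mm, raised under 2.5 mm); the loose tube lies in its cradle; all at rest and released (all of step 4 and angle between the x axis of work and the x axis of run_tube, either way round below 0.07 rad and x of branch_end in the frame of cradle above 0.085 m and horizontal distance between work and fixture below 0.004 m and z of work in the frame of fixture below 0.0145 m and angle between work's own z axis and vertical below 0.04 rad and linear speed of each of work, run_tube below 0.02 m/s and angular speed of work below 0.1 rad/s and contact force between the fingers and work below 0.1 N and contact force between the fingers and run_tube below 0.1 N); the robot touches nothing.
It fails at once if the tee nut is backed off by more than half a turn (with a little grace) (value of joint tee_nut above 3.5 rad).
It fails at once if the flanged tube is lifted out of its dowels or tipped (z of work in the frame of fixture above 0.022 m or angle between work's own z axis and vertical above 0.15 rad).
It fails at once if the loose tube is lifted out of its cradle (z of run_tube in the frame of cradle above 0.1 m).
It fails at once if a bystander is moved (distance of any of spare_nut, washer, pliers, slag_hammer, nozzle, gusset, stub from where it was at the start of the episode above 0.02 m).
It also fails if it takes over 64 s, if anything falls off the work surface, if the arm or the gripper's body presses on something with over 40 N, if the wrist force passes 120 N, or if a joint passes its speed limit or range.

ROBOT

A 6-joint arm with a two-finger parallel gripper is mounted at the origin on a cart in front of the work surface, level with it; the furniture and walls round the work are solid. World frame = base frame: x ahead of the robot, y to its left, z up, the work surface at z = 0. Lengths are in mm, angles in rad, forces in N, time in s.
With the tool pointing down it reaches from about 350 to 775 mm from the base axis. Payload 7.3 kg.
Tool frame: the origin (TCP) lies between the finger pads; the fingertips stand 14 mm ahead of it and the grasp point (between the pads) lies 5 mm behind it; y points along the fingers, z is the direction in which the jaws open and shut, and the axes are right-handed (so a half turn about y gives the same grasp; the last joint's range is limited). The gripper opens to 92 mm and grips with 3 to 60 N. Pads are 19 mm wide; open, the fingers measure 130 mm over their backs; the gripper's body (75 mm by 190 mm) begins 47 mm behind the grasp point.
Start: joints at [-1.35, 0.342, 1.524, -0, 1.275, -0.146], TCP at [188.304, -490.087, 240.741] pointing down, gripper open.
Joint ranges: [-2.53, 2.53], [-0.77, 2.02], [0.04, 2.7], [-1, 4.14], [0.28, 2.66], [-3.11, 3.11]. Speed limits (rad/s): [2.57, 2.57, 3.14, 3.14, 3.14, 3.14].

INTERFACE

Orientations are given as [roll, pitch, yaw] about the fixed x, y, z axes, in that order (R = Rz(yaw) Ry(pitch) Rx(roll)).
In Python, from plant import bot, vision, order gives the robot as it stands.
- The arm moves only by the tool apply_moves, never from a script. Its argument "rows" is a list of rows, each a list of 3 entries, a list of its own where there are three numbers: the shift along the tool's x, y, z in cm, then the turn about the tool's y in rad, then the finger opening in cm, from 0 to 9.18. A call has 1 to 5 rows; each row is the pose to reach, as a shift and turn from the pose measured when the call began, along the tool's axes at that moment; what a row does not reach only later rows make up. A row lasts 1/8 s, in which the tool goes at most 62.5 mm and 10.7 degrees, less where a joint would pass 70% of its speed; a pose out of reach is approached as far as the arm can. A call with a gripper value outside its range is refused whole. The fingers move at their own pace and stop on an object; the grip force is fixed at half the most. Time passes only in rows, so rows that repeat a pose let the fingers close. It gives the time, the measured TCP pose, the force and the opening at its end, in the units of the state.
- bot.get_obs(): the state, without advancing time (a new reading comes with each control period).
- vision.capture(name): name is "side" or "top" or "wrist"; returns the picture (420x560x3 uint8, red, green, blue); there is no depth.
- vision.camera_info(name): a dict with "mtx" (3x3 intrinsics, pixels), "rvec" (rotation vector, rad) and "tvec" (3), from world to camera coordinates, as OpenCV has them. Camera axes: x right, y down, z forward; pixel columns grow to the right and rows downward; lengths in mm; the calibration is good to about 2 mm. A picture is of the moment at which its call begins: read the wrist's pose just before it. camera_info takes no time and is no camera call; for the wrist camera it gives the pose at the moment of the call.
- order.close_job(): hands the job in, once; it reports no verdict.
The state is a dict: "time": time; "joint_positions": joint angles; "dq": joint speeds; "tau": joint torques, N m; "tool_pos": TCP position; "tcp_rot": TCP orientation; "contact_force": force on the tool from outside, world axes, zero at the start; "moment": the same for the moment, N m; "grip_width": finger opening in mm.
Only numpy, scipy, OpenCV 4.12 (cv2) and the standard library are available. Lean on these libraries where they do the work, as an engineer would, in place of code of your own. Each camera call takes 0.05 s, during which the arm holds its last target.

## Working session

There is one attempt and no reset: what is moved stays moved. The work goes in short steps, Python scripts to look and compute and a tool call to move; the robot and the scene stay as the last step left them, time stands still between calls to the robot, and variables do not carry over. Pictures are saved under pics/ and viewed, and the job is handed in when it is done.

Besides the shell and the picture viewer there is one more tool, called after "Emit:" by a JSON object that holds its "name" and its "arguments", one argument or row to a line. apply_moves: Moves the arm, as the interface text tells. Its arguments: {"type":"object","properties":{"rows":{"type":"array","items":{"type":"array"}}},"required":["rows"]}

```bash
ls; mkdir -p pics; python3 - <<'E'
from plant import bot, vision, order
import cv2
print(bot.get_obs())
for n in ["side","top","wrist"]:
    i=vision.camera_info(n);print(n,i)
    p=vision.capture(n);cv2.imwrite(f"pics/{n}0.png",p[:,:,::-1])
E
```

```text
pics
{'time': 0.0, 'joint_positions': array([-1.34999860e+00,  3.42732737e-01,  1.52504879e+00,  3.24929920e-05,
        1.27538766e+00, -1.46005071e-01]), 'dq': array([ 2.76355020e-04,  3.46218198e-04,  3.32574808e-05, -1.71325036e-03,
       -1.42518142e-04,  4.22232351e-04]), 'tau': array([ 2.51274751e-04, -4.31246924e+01, -2.44220853e+01,  7.18371361e-02,
        5.59396762e-02, -1.66115992e-04]), 'tool_pos': array([ 188.22179784, -489.67558196,  240.02865956]), 'tcp_rot': array([-1.57235157e+00,  2.60105757e-04, -2.77479955e+00]), 'contact_force': array([ 0.50013142, -0.86468007, -0.1365923 ]), 'moment': array([-0.01361599,  0.08088091, -0.01809738]), 'grip_width': 91.69606650604959}
side {'mtx': array([[506.01634846,   0.        , 271.08479466],
       [  0.        , 506.01634846, 210.51795828],
       [  0.        ,   0.        ,   1.        ]]), 'rvec': array([ 0.32939867, -2.69342183,  1.30691234]), 'tvec': array([ 559.9743018 ,  195.31547939, 1148.18299477])}
top {'mtx': array([[531.6688724 ,   0.        , 280.7564641 ],
       [  0.        , 531.6688724 , 207.54568777],
       [  0.        ,   0.        ,   1.        ]]), 'rvec': array([ 2.15282182, -2.13244849,  0.16723251]), 'tvec': array([ -24.24741462,  585.0754065 , 1275.41636237])}
wrist {'mtx': array([[333.76489987,   0.        , 279.6825516 ],
       [  0.        , 333.76489987, 209.4096594 ],
       [  0.        ,   0.        ,   1.        ]]), 'rvec': array([-2.38675315,  1.64050414,  0.23744669]), 'tvec': array([-524.12057815,  -34.75505105,  389.90951757])}
```

View pics/top0.png

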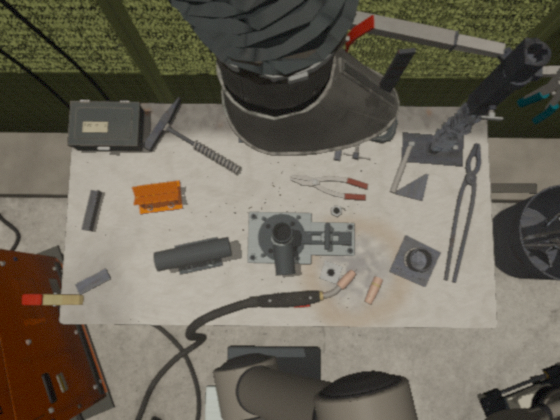

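View pics/side0.png

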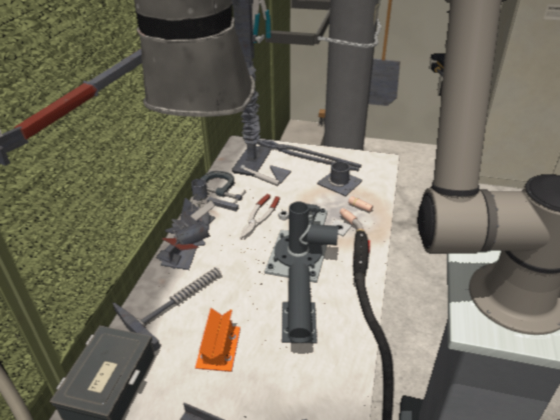

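View pics/wrist0.png

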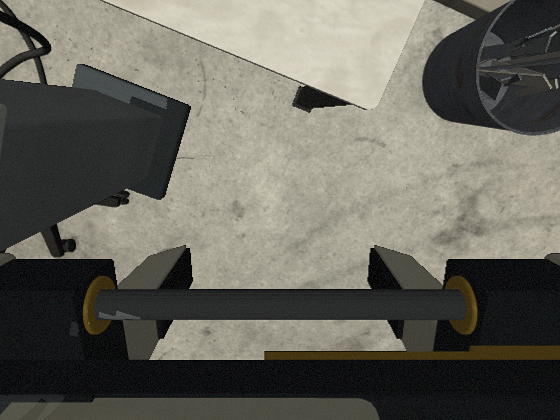

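```bash
cat > h.py <<'E'
import numpy as np, cv2
from scipy.spatial.transform import Rotation as R
from plant import bot, vision, order
def cam(n):
    i=vision.camera_info(n); return i['mtx'],cv2.Rodrigues(i['rvec'])[0],np.array(i['tvec']).reshape(3)
def ray(n,u,v,z):
    K,Rm,t=cam(n); c=-Rm.T@t; d=Rm.T@np.linalg.solve(K,[u,v,1.]); return c+d*(z-c[2])/d[2]
def proj(n,P):
    i=vision.camera_info(n); return cv2.projectPoints(np.atleast_2d(np.array(P,float)),i['rvec'],i['tvec'],i['mtx'],None)[0][:,0]
def tri(a,b):
    # two (cam,u,v)
    A=[];B=[]
    for n,u,v in (a,b):
        K,Rm,t=cam(n); c=-Rm.T@t; d=Rm.T@np.linalg.solve(K,[u,v,1.]); d/=np.linalg.norm(d)
        M=np.eye(3)-np.outer(d,d); A.append(M);B.append(M@c)
    A=np.vstack(A);B=np.hstack(B); x,r,_,_=np.linalg.lstsq(A,B,rcond=None); return x,r
E
python3 - <<'E'
from h import *
t=cv2.imread('pics/top0.png'); s=cv2.imread('pics/side0.png')
cv2.imwrite('pics/tz.png',cv2.resize(t[190:300,140:380],None,fx=3.3,fy=3.3,interpolation=cv2.INTER_CUBIC))
cv2.imwrite('pics/sz.png',cv2.resize(s[180:350,220:390],None,fx=3.5,fy=3.5,interpolation=cv2.INTER_CUBIC))
for n in ("top","side"):
    K,Rm,tt=cam(n); print(n,-Rm.T@tt)
print(ray('top',282,235,152),ray('top',282,235,0))
E
```

```text
top [ 383.43447055  -16.57033627 1349.9227743 ]
side [327.60040669 894.22420868 873.54712684]
[505.92393705 -21.90534105 152.        ] [521.46617342 -22.58228012   0.        ]
```

View pics/tz.png

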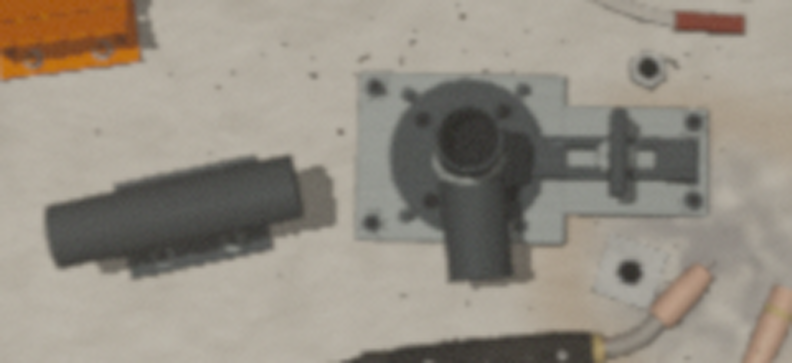

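View pics/sz.png

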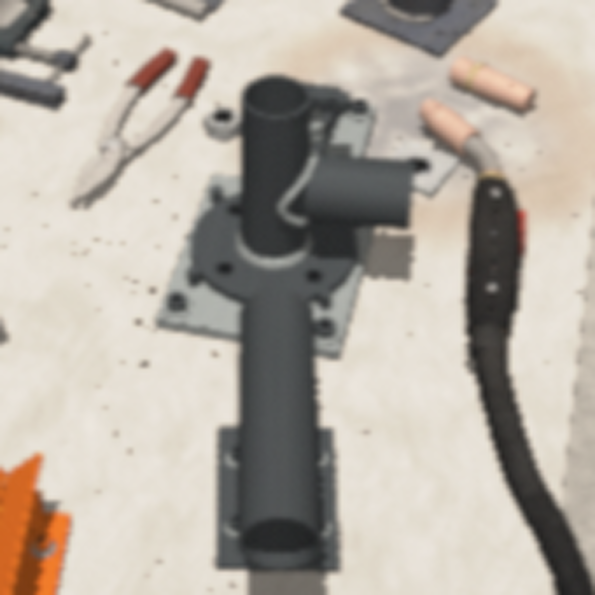

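```bash
python3 - <<'E'
from h import *
print(tri(('top',300,152),('side',250,90)))
print(tri(('top',235,120),('side',195,108)))
P=np.array([[65,85],[-65,85],[42,-185],[-42,-185]],float)
px=[(358,74),(358,238),(709,107),(709,215)]
f=lambda x,y:((x+.5)/3.3-.5+140,(y+.5)/3.3-.5+190)
W=np.array([ray('top',*f(*p),12)[:2] for p in px]); print(W)
c=W.mean(0);q=P.mean(0)
H=(P-q).T@(W-c);a=np.arctan2(H[0,1]-H[1,0],H[0,0]+H[1,1])
Rr=np.array([[np.cos(a),-np.sin(a)],[np.sin(a),np.cos(a)]])
o=c-Rr@q; print('fix',a,o, (W-(P@Rr.T+o)))
F=lambda x,y,z:np.r_[Rr@[x,y]+o,z]
# alt: tube top, nut
print('tubetop',ray('top',*f(469,138),152)); print('nut',F(0,-110,68),ray('top',*f(621,155),74))
# bar ends
b1=ray('top',*f(617,112),76);b2=ray('top',*f(622,200),76);print(b1,b2,np.linalg.norm(b1-b2))
# run tube axis: edges at z=74: corners
e=[ (293,157),(300,216),(47,207),(60,267)]
for q in e: print(ray('top',*f(*q),74))
br=[(447,279),(511,279)]
for q in br: print(ray('top',*f(*q),74))
print('spare',ray('top',*f(648,68),15),'washer',ray('top',*f(629,270),6))
E
```

```text
(array([628.7750431 , -51.82907041, 419.06694953]), array([0.07959894]))
(array([694.36020208,  68.36222896, 426.96202392]), array([167.5537038]))
[[ 577.92335097   64.09013051]
 [ 452.06586016   61.74271119]
 [ 554.9133815  -206.14377699]
 [ 472.03140938 -205.15482242]]
fix -0.0035634213938667892 [514.41167119 -21.36675688] [[-1.79079772  0.68904895]
 [ 2.3508861  -2.12161418]
 [-0.83879148  0.37146871]
 [ 0.27870309  1.06109652]]
tubetop [513.94291648 -21.3192246  152.        ]
nut [ 514.01969567 -131.36605849   68.        ] [ 511.03786967 -132.6814962    74.        ]
[ 542.37418042 -129.70735551   76.        ] [ 478.06521454 -133.08583648   76.        ] 64.39764923371828
[507.28250975 106.60857705  74.        ]
[464.38915361 100.48690315  74.        ]
[469.16967192 284.22718846  74.        ]
[425.99743591 272.868328    74.        ]
[420.01228338  -6.66679851  74.        ]
[420.44480237 -52.86737964  74.        ]
spare [ 584.32124563 -159.11941374   15.        ] washer [ 430.05812457 -144.58586332    6.        ]
```

```bash
cat >> h.py <<'E'
def plan(x,y,z,yaw):
    o=bot.get_obs(); Rm=R.from_euler('xyz',o['tcp_rot']).as_matrix()
    d=Rm.T@(np.array([x,y,z])-o['tool_pos'])/10
    y0=o['tcp_rot'][2]; t=-((yaw-y0+np.pi)%(2*np.pi)-np.pi)
    print('from',o['tool_pos'].round(1),o['tcp_rot'].round(3),'t',round(o['time'],2),'f',o['contact_force'].round(1),'w',round(o['grip_width'],1))
    print('shift cm',d.round(2),'turn',round(t,3)); return d,t
E
python3 - <<'E'
from h import *
plan(513,-131.5,220,-1.52)
E
```

```text
from [ 188.3 -489.8  240.2] [-1.572  0.    -2.775] t 0.15 f [ 0.3 -0.2 -0.2] w 92.0
shift cm [-43.17   2.05 -21.8 ] turn -1.255
```

Emit:
{"name": "apply_moves", "arguments": {
  "rows": [
    [[-21.6,1.0,-10.9],-0.63,9.18],
    [[-21.6,1.0,-10.9],-0.63,9.18],
    [[-43.2,2.0,-21.8],-1.25,9.18],
    [[-43.2,2.0,-21.8],-1.25,9.18],
    [[-43.2,2.0,-21.8],-1.25,9.18]
  ]
}}

```text
time: 0.78
tool_pos: [398.9, -257.0, 227.5]
tcp_rot: [-1.571, 0.001, -1.831]
contact_force: [1.9, -0.4, -0.1]
grip_width: 91.9
```

```bash
python3 - <<'E'
from h import *
plan(513,-131.5,220,-1.52)
E
```

```text
from [ 398.9 -257.   227.5] [-1.571e+00  1.000e-03 -1.831e+00] t 0.78 f [ 1.9 -0.4 -0.1] w 91.9
shift cm [-15.07   0.76   7.79] turn -0.311
```

Emit:
{"name": "apply_moves", "arguments": {
  "rows": [
    [[-15.1,0.8,7.8],-0.31,9.18],
    [[-15.1,0.8,7.8],-0.31,9.18],
    [[-15.1,0.8,7.8],-0.31,9.18],
    [[-15.1,0.8,7.8],-0.31,9.18],
    [[-15.1,0.8,7.8],-0.31,9.18]
  ]
}}

```text
time: 1.4
tool_pos: [512.7, -131.4, 219.3]
tcp_rot: [-1.572, 0.001, -1.521]
contact_force: [-0.1, -0.4, 0.4]
grip_width: 91.7
```

```bash
python3 - <<'E'
from h import *
o=bot.get_obs();print(o['tool_pos'],o['tcp_rot'],o['time'])
for n in ["side","top","wrist"]:
    if n=="wrist": print(vision.camera_info(n))
    p=vision.capture(n);cv2.imwrite(f"pics/{n}1.png",p[:,:,::-1])
E
```

```text
[ 512.7170844  -131.41702585  219.31436957] [-1.57189704e+00  8.44109318e-04 -1.52095160e+00] 1.4
{'mtx': array([[333.76489987,   0.        , 279.6825516 ],
       [  0.        , 333.76489987, 209.4096594 ],
       [  0.        ,   0.        ,   1.        ]]), 'rvec': array([-2.85363997, -0.06773043, -0.01013062]), 'tvec': array([-505.68189421, -178.96941825,  325.62396487])}
```

View pics/wrist1.png

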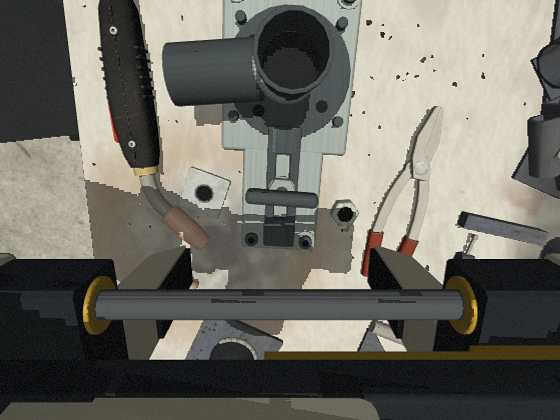

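View pics/side1.png

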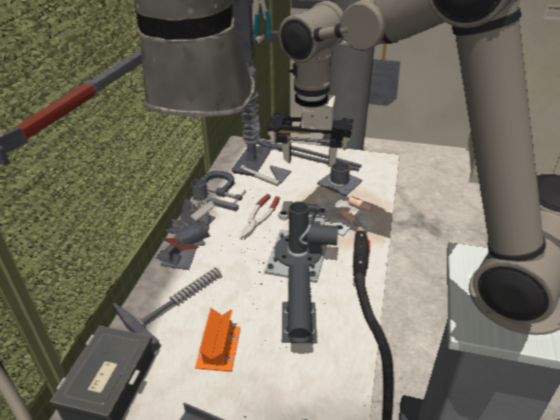

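View pics/top1.png

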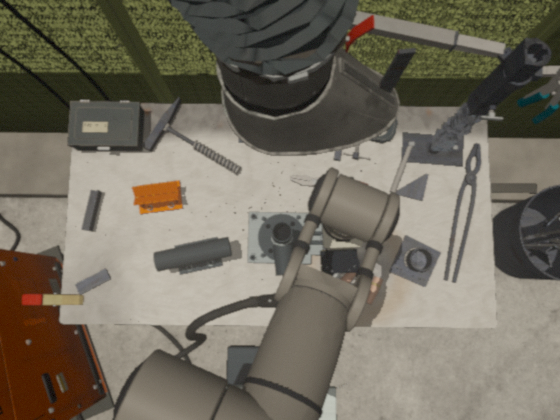

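```bash
python3 - <<'E'
from h import *
p=cv2.imread('pics/wrist1.png')
cv2.imwrite('pics/wz1.png',cv2.resize(p[0:270,140:380],None,fx=2.2,fy=2.2,interpolation=cv2.INTER_CUBIC))
a=ray('wrist',247,196,72);b=ray('wrist',318,201,72);print(a,b,(a+b)/2,np.linalg.norm(a-b),np.arctan2(*(b-a)[[1,0]]))
print('top',ray('wrist',294,47,152),ray('wrist',256,50,152),ray('wrist',331,50,152))
E
```

```text
[ 483.07442904 -130.15487486   72.        ] [ 547.20980811 -131.79586296   72.        ] [ 515.14211857 -130.97536891   72.        ] 64.15636904941277 -0.025580735077016976
top [515.51155645 -19.74861972 152.        ] [493.65697951 -22.3645158  152.        ] [536.97814864 -20.31762273 152.        ]
```

View pics/wz1.png

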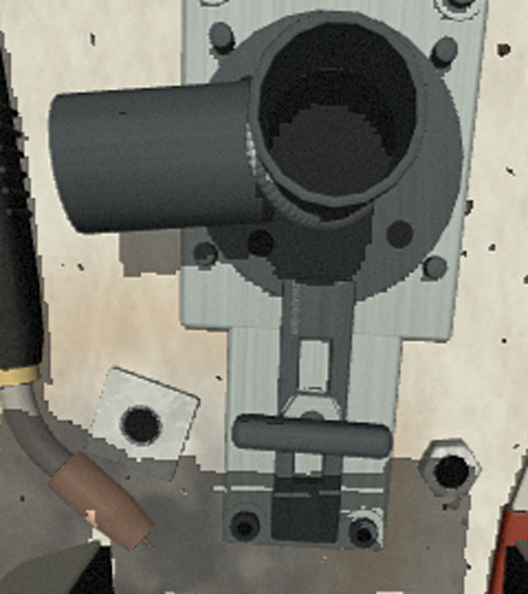

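```bash
python3 - <<'E'
from h import *
plan(514.5,-131.2,65,-1.57)
E
```

```text
from [ 512.6 -132.3  219.8] [-1.571e+00  1.000e-03 -1.523e+00] t 1.55 f [-0.2 -0.5 -0.3] w 92.0
shift cm [-0.09 15.48  0.2 ] turn 0.047
```

Emit:
{"name": "apply_moves", "arguments": {
  "rows": [
    [[-0.1,5.5,0.2],0.05,9.18],
    [[-0.1,10.5,0.2],0.05,9.18],
    [[-0.1,13.5,0.2],0.05,9.18],
    [[-0.1,15.5,0.2],0.05,9.18],
    [[-0.1,15.5,0.2],0.05,9.18]
  ]
}}

```text
time: 2.17
tool_pos: [513.2, -131.7, 63.7]
tcp_rot: [-1.574, 0.002, -1.575]
contact_force: [0.1, -0.7, 0.2]
grip_width: 91.6
```

```bash
python3 - <<'E'
from h import *
o=bot.get_obs();print(o['tool_pos'],o['tcp_rot'],o['time'],o['contact_force'])
for n in ["wrist"]:
    p=vision.capture(n);cv2.imwrite(f"pics/{n}2.png",p[:,:,::-1])
E
```

```text
[ 513.15805669 -131.70056013   63.6699128 ] [-1.57389581  0.00180288 -1.57492917] 2.175 [ 0.11305506 -0.71674659  0.16060494]
```

View pics/wrist2.png

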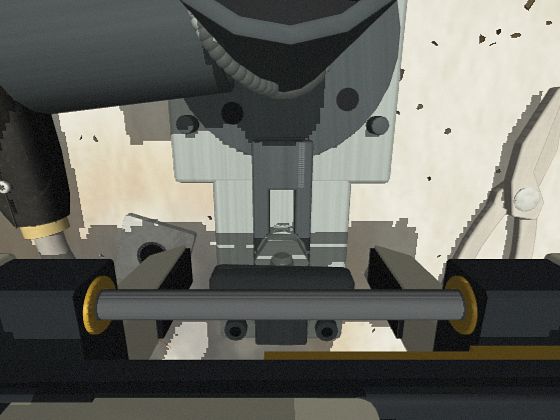

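Emit:
{"name": "apply_moves", "arguments": {
  "rows": [
    [[0,0,0],0,4.0],
    [[0,0,0],0,4.0],
    [[0,0,0],0,4.0],
    [[0,0,0],0,4.0],
    [[0,0,0],0,4.0]
  ]
}}

```text
time: 2.85
tool_pos: [514.1, -132.0, 65.5]
tcp_rot: [-1.571, 0.0, -1.575]
contact_force: [-2.2, 0.1, 5.5]
grip_width: 65.8
```

Emit:
{"name": "apply_moves", "arguments": {
  "rows": [
    [[0,0,0],-0.16,4.0],
    [[0,0,0],-0.32,4.0],
    [[0,-0.03,0],-0.48,4.0],
    [[0,-0.04,0],-0.64,4.0],
    [[0,-0.05,0],-0.8,4.0]
  ]
}}

```text
time: 3.48
tool_pos: [514.3, -131.9, 65.6]
tcp_rot: [-1.57, 0.001, -0.77]
contact_force: [1.3, -0.4, -3.3]
grip_width: 65.7
```

```bash
python3 - <<'E'
from h import *
o=bot.get_obs();print(o['tool_pos'],o['tcp_rot'],o['time'],o['contact_force'],o['moment'],o['grip_width'])
for n in ["wrist"]:
    p=vision.capture(n);cv2.imwrite(f"pics/{n}3.png",p[:,:,::-1])
E
```

```text
[ 514.25136956 -131.85969076   65.62713662] [-1.57043004e+00  6.97571261e-04 -7.69580724e-01] 3.475 [ 1.2710547  -0.3650563  -3.29650753] [-0.01269276 -0.37798735 -0.14845736] 65.67660684247842
```

View pics/wrist3.png

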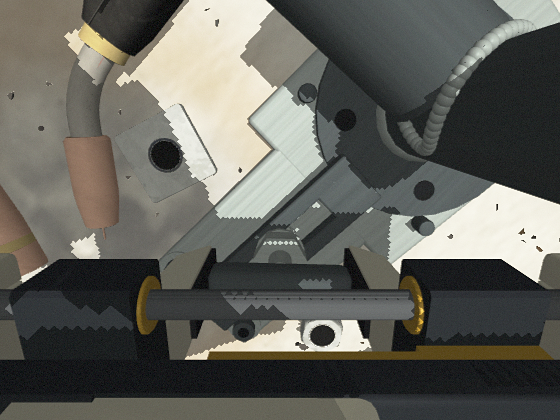

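Emit:
{"name": "apply_moves", "arguments": {
  "rows": [
    [[0,0,0],0,9.18],
    [[0,0,0],0,9.18],
    [[0,0,0],0,9.18],
    [[0,-3.0,0],0,9.18],
    [[0,-6.0,0],0,9.18]
  ]
}}

```text
time: 4.15
tool_pos: [514.0, -131.8, 126.1]
tcp_rot: [-1.571, 0.002, -0.764]
contact_force: [-0.0, 0.4, 0.7]
grip_width: 91.9
```

Emit:
{"name": "apply_moves", "arguments": {
  "rows": [
    [[0,0,0],0.35,7],
    [[0,0,0],0.7,7],
    [[0,0,0],1.05,6],
    [[0,0,0],1.4,5],
    [[0,0,0],1.57,5]
  ]
}}

```text
time: 4.78
tool_pos: [514.0, -131.8, 126.2]
tcp_rot: [-1.572, 0.001, -1.708]
contact_force: [-0.0, 0.2, 0.4]
grip_width: 50.5
```

```bash
python3 - <<'E'
from h import *
plan(514.3,-131.7,66,-2.34)
E
```

```text
from [ 514.  -131.8  126.2] [-1.572e+00  1.000e-03 -1.708e+00] t 4.78 f [-0.   0.2  0.4] w 50.5
shift cm [-0.01  6.02  0.04] turn 0.632
```

Emit:
{"name": "apply_moves", "arguments": {
  "rows": [
    [[0,0,0],0.18,5],
    [[0,0,0],0.36,5],
    [[0,0,0],0.54,5],
    [[0,0,0],0.63,5],
    [[0,1.5,0],0.63,5]
  ]
}}

```text
time: 5.4
tool_pos: [514.7, -132.1, 111.6]
tcp_rot: [-1.57, 0.001, -2.338]
contact_force: [0.2, 0.8, -0.5]
grip_width: 50.2
```

```bash
python3 - <<'E'
from h import *
plan(514.3,-131.7,66,-2.34)
p=vision.capture("wrist");cv2.imwrite(f"pics/wrist4.png",p[:,:,::-1])
E
```

```text
from [ 514.7 -132.1  111.6] [-1.570e+00  1.000e-03 -2.338e+00] t 5.4 f [ 0.2  0.8 -0.5] w 50.2
shift cm [ 0.    4.56 -0.06] turn 0.002
```

View pics/wrist4.png

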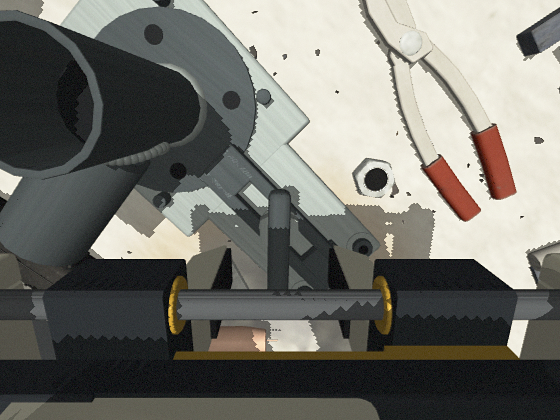

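Emit:
{"name": "apply_moves", "arguments": {
  "rows": [
    [[0,2.5,0],0,5],
    [[0,4.5,0],0,5],
    [[0,4.5,0],0,0.5],
    [[0,4.5,0],0,0.5],
    [[0,4.5,0],0,0.5]
  ]
}}

```text
time: 6.08
tool_pos: [513.4, -131.6, 64.7]
tcp_rot: [-1.573, -0.0, -2.336]
contact_force: [-0.7, 0.7, -0.1]
grip_width: 24.6
```

Emit:
{"name": "apply_moves", "arguments": {
  "rows": [
    [[0,0,0],0,0.5],
    [[0,0,0],0,0.5],
    [[0,0,0],-0.15,0.5],
    [[0,-0.02,0],-0.3,0.5],
    [[0,-0.03,0],-0.45,0.5]
  ]
}}

```text
time: 6.7
tool_pos: [513.9, -131.8, 65.5]
tcp_rot: [-1.571, 0.001, -1.882]
contact_force: [0.4, -0.5, 1.3]
grip_width: 13.0
```

Emit:
{"name": "apply_moves", "arguments": {
  "rows": [
    [[0,-0.01,0],-0.15,0.5],
    [[0,-0.02,0],-0.3,0.5],
    [[0,-0.03,0],-0.4,0.5],
    [[0,-0.03,0],-0.4,3],
    [[0,-0.03,0],-0.4,3]
  ]
}}

```text
time: 7.32
tool_pos: [513.9, -131.8, 65.9]
tcp_rot: [-1.571, 0.001, -1.483]
contact_force: [0.3, 0.1, -0.3]
grip_width: 27.6
```

Emit:
{"name": "apply_moves", "arguments": {
  "rows": [
    [[0,0,0],0,3],
    [[0,-3,0],0,3],
    [[0,-8,0],0,6],
    [[0,-12,0],0,9.18],
    [[0,-12,0],0,9.18]
  ]
}}

```text
time: 7.95
tool_pos: [515.6, -132.5, 189.2]
tcp_rot: [-1.565, -0.003, -1.484]
contact_force: [-0.8, -0.2, -1.2]
grip_width: 55.6
```

```bash
python3 - <<'E'
from h import *
plan(514.3,-21,200,-0.9)
p=vision.capture("wrist");cv2.imwrite(f"pics/wrist5.png",p[:,:,::-1])
E
```

```text
from [ 515.6 -132.5  189.2] [-1.565 -0.003 -1.484] t 7.95 f [-0.8 -0.2 -1.2] w 55.6
shift cm [-11.12  -1.11   0.84] turn -0.584
```

View pics/wrist5.png

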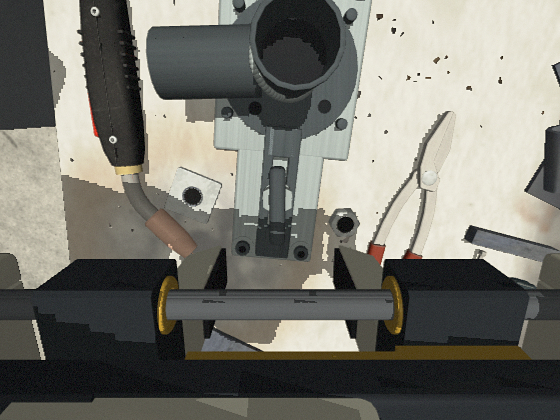

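Emit:
{"name": "apply_moves", "arguments": {
  "rows": [
    [[-5.5,-1,0.4],-0.18,9.18],
    [[-11.1,-1,0.8],-0.36,9.18],
    [[-11.1,-1,0.8],-0.54,9.18],
    [[-11.1,-1,0.8],-0.58,9.18],
    [[-11.1,-1,0.8],-0.58,9.18]
  ]
}}

```text
time: 8.62
tool_pos: [512.0, -20.5, 195.5]
tcp_rot: [-1.571, 0.0, -0.905]
contact_force: [-0.0, -0.2, -0.2]
grip_width: 92.1
```

```bash
python3 - <<'E'
from h import *
plan(514.3,-21,125,-0.9)
p=vision.capture("wrist");cv2.imwrite(f"pics/wrist6.png",p[:,:,::-1])
E
```

```text
from [512.  -20.5 195.5] [-1.571  0.    -0.905] t 8.62 f [-0.  -0.2 -0.2] w 92.1
shift cm [0.18 7.05 0.15] turn -0.005
```

View pics/wrist6.png

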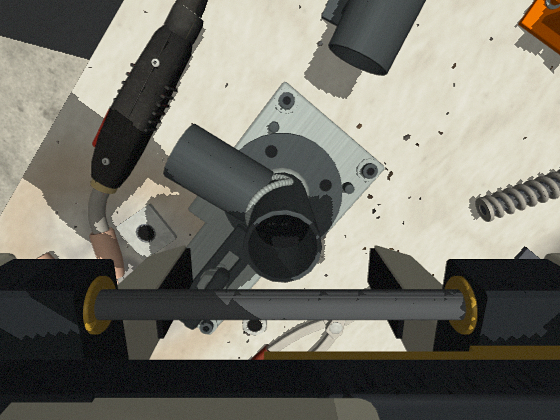

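```bash
python3 - <<'E'
from h import *
print(ray('wrist',284,244,152), ray('wrist',246,240,152),ray('wrist',321,240,152))
print('nut px',proj('wrist',[514.3,-131.5,72]))
# run end lower circle: center about
print(ray('wrist',359,55,74))
E
```

```text
[514.53607091 -19.11989244 152.        ] [494.9538784  -31.18597754 152.        ] [530.43705676  -3.36287029 152.        ]
nut px [[205.97457345 300.5190248 ]]
[486.4003278  106.21947542  74.        ]
```

Emit:
{"name": "apply_moves", "arguments": {
  "rows": [
    [[0.1,3.5,0.1],0,9.18],
    [[0.1,6.0,0.1],0,9.18],
    [[0.1,7.0,0.1],0,9.18],
    [[0.1,7.0,0.1],0,3],
    [[0.1,7.0,0.1],0,3]
  ]
}}

```text
time: 9.3
tool_pos: [514.2, -21.0, 126.6]
tcp_rot: [-1.57, -0.001, -0.906]
contact_force: [-0.2, -0.6, 0.1]
grip_width: 76.0
```

Emit:
{"name": "apply_moves", "arguments": {
  "rows": [
    [[0,0,0],0,3],
    [[0,0,0],0,3],
    [[0,0,0],0,3],
    [[0,0,0],0,3]
  ]
}}

```text
time: 9.8
tool_pos: [514.5, -21.0, 127.0]
tcp_rot: [-1.569, -0.002, -0.906]
contact_force: [1.1, 0.9, 2.5]
grip_width: 48.2
```

Emit:
{"name": "apply_moves", "arguments": {
  "rows": [
    [[0,0,0],0.1,3],
    [[0,0,0],0.25,3],
    [[0,0,0],0.4,3],
    [[0,0,0],0.55,3],
    [[0,0,0],0.7,3]
  ]
}}

```text
time: 10.42
tool_pos: [514.4, -21.5, 127.0]
tcp_rot: [-1.568, -0.002, -1.609]
contact_force: [0.5, -3.2, 0.9]
grip_width: 47.2
```

Emit:
{"name": "apply_moves", "arguments": {
  "rows": [
    [[0,0,0],0.15,3],
    [[0,0,0],0.3,3],
    [[0,0,0],0.45,3],
    [[0,0,0],0.6,3],
    [[0,0,0],0.74,3]
  ]
}}

```text
time: 11.05
tool_pos: [515.2, -22.2, 127.2]
tcp_rot: [-1.566, 0.001, -2.353]
contact_force: [2.8, -1.5, -0.4]
grip_width: 47.7
```

```bash
python3 - <<'E'
from h import *
plan(514.3,-21,127,-2.346)
for n in ("wrist","side","top"):
  p=vision.capture(n);cv2.imwrite(f"pics/{n}7.png",p[:,:,::-1])
E
```

```text
from [515.2 -22.2 127.2] [-1.566e+00  1.000e-03 -2.353e+00] t 11.05 f [ 2.8 -1.5 -0.4] w 47.7
shift cm [-0.02  0.02 -0.15] turn -0.007
```

View pics/wrist7.png

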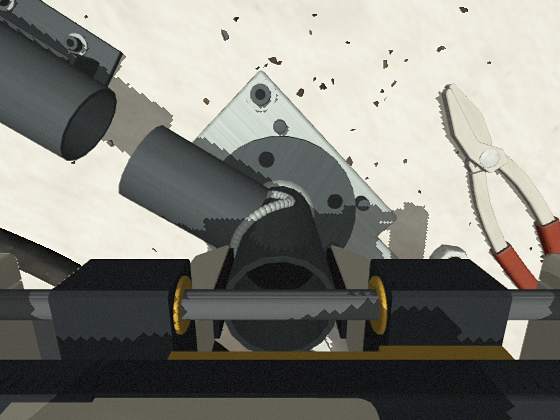

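View pics/side7.png

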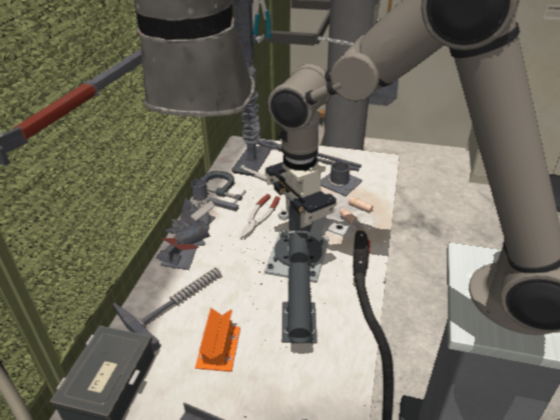

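```bash
cat > ov.py <<'E'
from h import *
def sil(n,a,b,r,draw,img,s,off,col):
    # silhouette of cylinder a->b at camera n
    K,Rm,t=cam(n); c=-Rm.T@t; a=np.array(a,float);b=np.array(b,float);u=(b-a)/np.linalg.norm(b-a)
    w=c-a; w=w-u*(w@u); D=np.linalg.norm(w); w/=D; v=np.cross(u,w); ca=r/D; sa=np.sqrt(1-ca**2)
    for sg in (1,-1):
        nrm=w*ca+sg*v*sa
        q=(proj(n,[a+r*nrm,b+r*nrm])-off+.5)*s-.5
        cv2.line(img,tuple(int(x) for x in q[0].round()),tuple(int(x) for x in q[1].round()),col,1)
    th=np.linspace(0,2*np.pi,60); e1=np.cross(u,[0,0,1]);e1/=np.linalg.norm(e1);e2=np.cross(u,e1)
    for P in (a,b):
        q=(proj(n,[P+r*(np.cos(x)*e1+np.sin(x)*e2) for x in th])-off+.5)*s-.5
        cv2.polylines(img,[q.round().astype(int)],True,col,1)
E
cat > o7.py <<'E'
from ov import *
import sys
fx,fy,bw,tw,rd=map(float,sys.argv[1:6])
for n,x0,y0,x1,y1,s in (("wrist",0,0,300,260,2.2),("top",140,190,380,300,3.3)):
    p=cv2.imread(f'pics/{n}7.png'); im=cv2.resize(p[y0:y1,x0:x1],None,fx=s,fy=s,interpolation=cv2.INTER_CUBIC)
    off=np.array([x0,y0]); o=np.array([fx,fy,74.])
    d=np.array([np.cos(bw),np.sin(bw),0]); e=np.array([np.cos(tw),np.sin(tw),0])
    sil(n,o+d*30,o+d*95,24,1,im,s,off,(0,0,255)); sil(n,o+e*rd,o+e*(rd+180),24,1,im,s,off,(0,255,0))
    cv2.imwrite(f'pics/ov_{n}7.png',im)
E
python3 o7.py 514 -21 1.79 1.79 128
```

```text
(no output)
```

View pics/ov_wrist7.png

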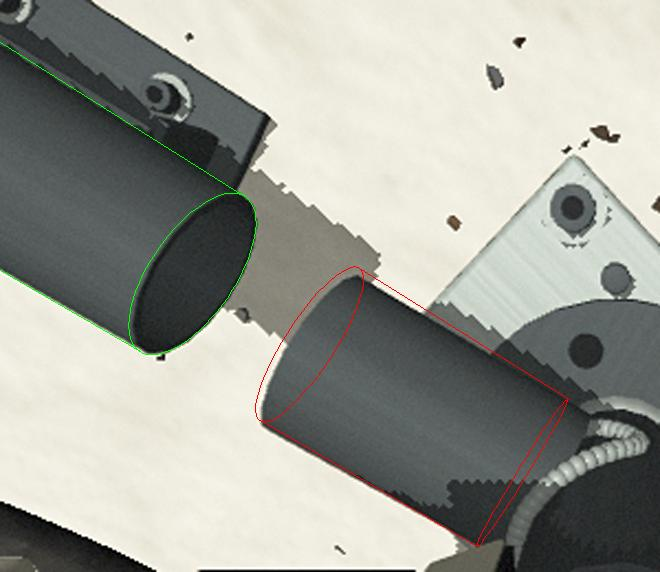

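View pics/ov_top7.png

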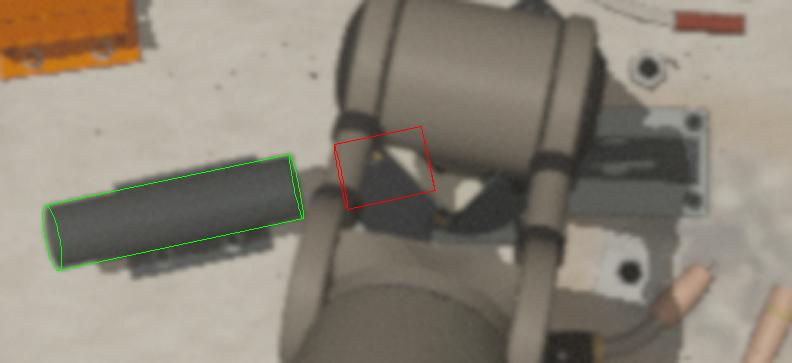

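```bash
python3 o7.py 513 -22.5 1.80 1.79 128; python3 -c "
import cv2
p=cv2.imread('pics/ov_wrist7.png');cv2.imwrite('pics/z7.png',cv2.resize(p[230:570,230:640],None,fx=1.75,fy=1.75,interpolation=cv2.INTER_NEAREST))"
```

```text
(no output)
```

View pics/z7.png

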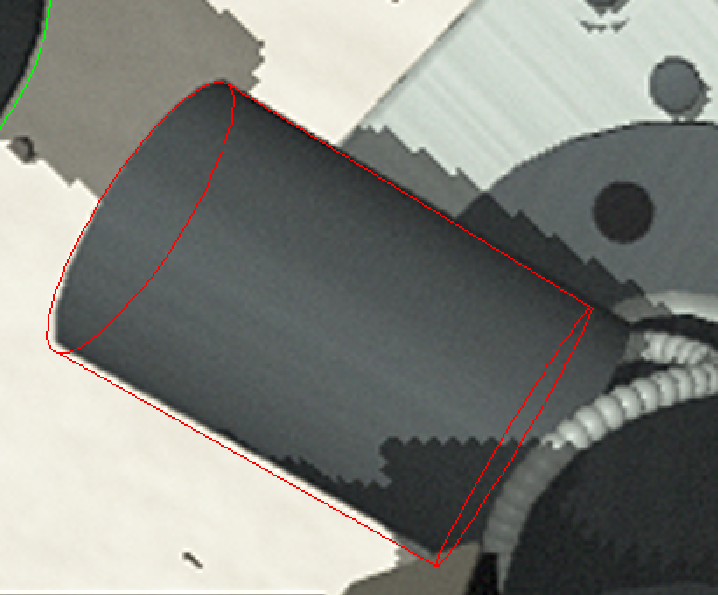

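Emit:
{"name": "apply_moves", "arguments": {
  "rows": [
    [[0,0,0],0,7],
    [[0,0,0],0,9.18],
    [[0,0,0],0,9.18],
    [[0,-4,0],0,9.18],
    [[0,-8,0],0,9.18]
  ]
}}

```text
time: 11.82
tool_pos: [514.3, -21.4, 207.8]
tcp_rot: [-1.568, 0.001, -2.347]
contact_force: [0.7, -0.4, 0.0]
grip_width: 90.6
```

```bash
python3 - <<'E'
from h import *
plan(514.2,-131.8,170,-1.483)
E
```

```text
from [514.3 -21.4 207.8] [-1.568e+00  1.000e-03 -2.347e+00] t 11.82 f [ 0.7 -0.4  0. ] w 90.6
shift cm [7.89 3.79 7.72] turn -0.864
```

Emit:
{"name": "apply_moves", "arguments": {
  "rows": [
    [[4,0,3.9],-0.18,6],
    [[7.9,0,7.7],-0.36,4],
    [[7.9,1,7.7],-0.54,4],
    [[7.9,3.8,7.7],-0.72,4],
    [[7.9,3.8,7.7],-0.86,4]
  ]
}}

```text
time: 12.45
tool_pos: [512.5, -131.4, 167.7]
tcp_rot: [-1.573, 0.001, -1.482]
contact_force: [0.6, -0.0, 0.4]
grip_width: 45.9
```

```bash
python3 - <<'E'
from h import *
plan(514.2,-131.8,66,-1.483)
p=vision.capture("wrist");cv2.imwrite(f"pics/wrist8.png",p[:,:,::-1])
E
```

```text
from [ 512.5 -131.4  167.7] [-1.573e+00  1.000e-03 -1.482e+00] t 12.45 f [ 0.6 -0.   0.4] w 45.9
shift cm [ 0.06 10.17  0.19] turn 0.001
```

View pics/wrist8.png

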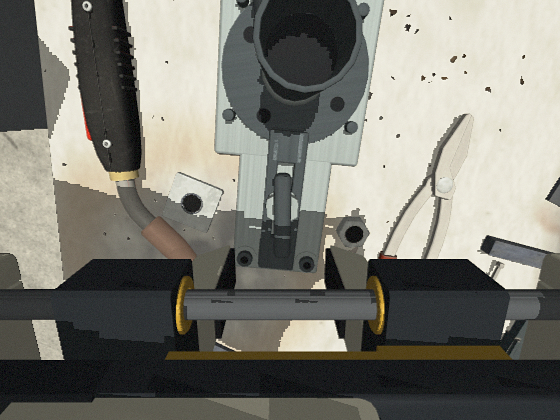

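Emit:
{"name": "apply_moves", "arguments": {
  "rows": [
    [[0,5,0.1],0,4],
    [[0,8.5,0.1],0,4],
    [[0,10.2,0.1],0,4],
    [[0,10.2,0.1],0,0.5],
    [[0,10.2,0.1],0,0.5]
  ]
}}

```text
time: 13.12
tool_pos: [514.7, -131.7, 67.6]
tcp_rot: [-1.57, -0.001, -1.477]
contact_force: [0.5, 0.4, 0.4]
grip_width: 24.4
```

Emit:
{"name": "apply_moves", "arguments": {
  "rows": [
    [[0,0,0],0,0.5],
    [[0,0,0],0,0.5],
    [[0,0,0],0,0.5]
  ]
}}

```text
time: 13.5
tool_pos: [514.4, -132.0, 68.6]
tcp_rot: [-1.57, -0.001, -1.478]
contact_force: [-4.2, -1.6, 6.0]
grip_width: 12.8
```

Emit:
{"name": "apply_moves", "arguments": {
  "rows": [
    [[0,0,0],0.17,0.5],
    [[0,0.02,0],0.34,0.5],
    [[0,0.03,0],0.51,0.5],
    [[0,0.04,0],0.68,0.5],
    [[0,0.05,0],0.85,0.5]
  ]
}}

```text
time: 14.12
tool_pos: [514.0, -132.0, 68.4]
tcp_rot: [-1.57, -0.001, -2.333]
contact_force: [-3.0, 0.3, 1.6]
grip_width: 13.0
```

Emit:
{"name": "apply_moves", "arguments": {
  "rows": [
    [[0,0,0],0,0.5],
    [[0,0,0],0,5],
    [[0,0,0],0,5],
    [[0,0,0],0,5],
    [[0,-3,0],0,7]
  ]
}}

```text
time: 14.75
tool_pos: [512.8, -131.4, 97.0]
tcp_rot: [-1.574, -0.002, -2.332]
contact_force: [0.2, 0.0, 0.0]
grip_width: 47.9
```

Emit:
{"name": "apply_moves", "arguments": {
  "rows": [
    [[0,-3,0],0,9],
    [[0,-3,0],-0.18,9.18],
    [[0,-3,0],-0.36,9.18],
    [[0,-3,0],-0.54,9.18],
    [[0,-3,0],-0.72,9.18]
  ]
}}

```text
time: 15.38
tool_pos: [513.0, -131.4, 127.1]
tcp_rot: [-1.574, 0.0, -1.606]
contact_force: [-0.2, 0.5, -0.2]
grip_width: 91.2
```

```bash
python3 - <<'E'
from h import *
plan(514.2,-131.8,100,-0.76)
E
```

```text
from [ 513.  -131.4  127.1] [-1.574  0.    -1.606] t 15.38 f [-0.2  0.5 -0.2] w 91.2
shift cm [0.04 2.71 0.13] turn -0.846
```

Emit:
{"name": "apply_moves", "arguments": {
  "rows": [
    [[0,0,0.1],-0.18,9.18],
    [[0,0,0.1],-0.36,9.18],
    [[0,0,0.1],-0.54,9.18],
    [[0,0,0.1],-0.72,9.18],
    [[0,1,0.1],-0.84,9.18]
  ]
}}

```text
time: 16.0
tool_pos: [514.6, -131.6, 117.7]
tcp_rot: [-1.572, 0.001, -0.76]
contact_force: [-0.9, 0.6, -0.3]
grip_width: 91.6
```

```bash
python3 - <<'E'
from h import *
plan(514.2,-131.8,66,-0.76)
p=vision.capture("wrist");cv2.imwrite(f"pics/wrist9.png",p[:,:,::-1])
E
```

```text
from [ 514.6 -131.6  117.7] [-1.572e+00  1.000e-03 -7.600e-01] t 16.0 f [-0.9  0.6 -0.3] w 91.6
shift cm [-0.01  5.17 -0.03] turn -0.0
```

View pics/wrist9.png

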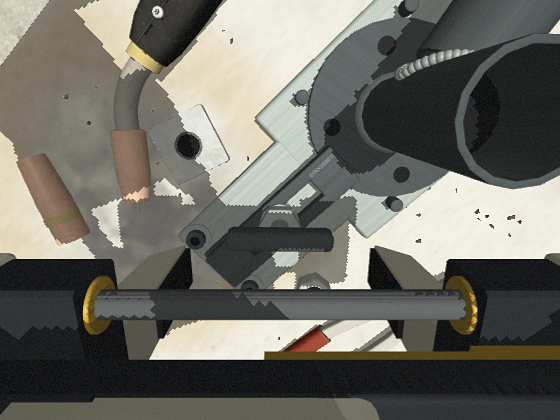

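Emit:
{"name": "apply_moves", "arguments": {
  "rows": [
    [[0,3,0],0,9.18],
    [[0,5.1,0],0,9.18],
    [[0,5.1,0],0,4],
    [[0,5.1,0],0,4],
    [[0,5.1,0],0,4]
  ]
}}

```text
time: 16.68
tool_pos: [514.0, -131.5, 66.1]
tcp_rot: [-1.573, 0.002, -0.756]
contact_force: [0.6, -0.3, -0.3]
grip_width: 66.3
```

Emit:
{"name": "apply_moves", "arguments": {
  "rows": [
    [[0,0,0],0,4],
    [[0,0,0],0,4],
    [[0,0,0],0.16,4],
    [[0,0.02,0],0.32,4],
    [[0,0.03,0],0.48,4]
  ]
}}

```text
time: 17.3
tool_pos: [514.1, -131.5, 66.1]
tcp_rot: [-1.573, 0.0, -1.241]
contact_force: [-0.2, -0.3, -1.0]
grip_width: 65.6
```

Emit:
{"name": "apply_moves", "arguments": {
  "rows": [
    [[0,0.01,0],0.15,4],
    [[0,0.02,0],0.3,4],
    [[0,0.02,0],0.38,4],
    [[0,0.02,0],0.38,4]
  ]
}}

```text
time: 17.8
tool_pos: [514.1, -131.5, 66.1]
tcp_rot: [-1.573, -0.001, -1.621]
contact_force: [-0.3, -0.5, -1.9]
grip_width: 65.7
```

```bash
python3 - <<'E'
from h import *
o=bot.get_obs();print(o['tcp_rot'],o['moment'],o['contact_force'],o['grip_width'])
p=vision.capture("wrist");cv2.imwrite(f"pics/wrist10.png",p[:,:,::-1])
E
```

```text
[-1.57301292e+00 -5.51611811e-04 -1.62065543e+00] [-0.05246133 -0.08052604 -0.12863567] [-0.27525618 -0.45658694 -1.91706599] 65.66289966114263
```

View pics/wrist10.png

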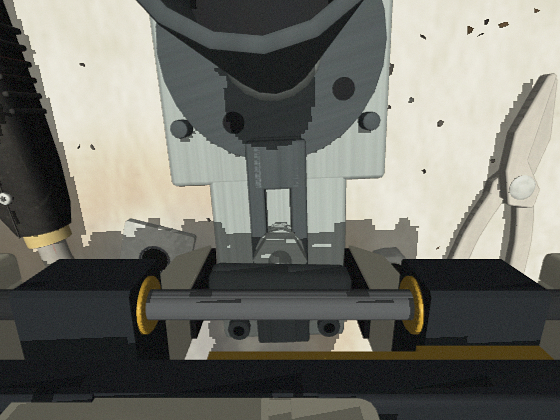

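Emit:
{"name": "apply_moves", "arguments": {
  "rows": [
    [[0,0,0],0,9.18],
    [[0,0,0],0,9.18],
    [[0,0,0],0,9.18],
    [[0,-6,0],0,9.18],
    [[0,-12,0],0,9.18]
  ]
}}

```text
time: 18.48
tool_pos: [514.0, -131.4, 187.1]
tcp_rot: [-1.575, 0.0, -1.62]
contact_force: [1.6, -0.1, 0.1]
grip_width: 92.1
```

Emit:
{"name": "apply_moves", "arguments": {
  "rows": [
    [[0,-2.5,0],0,9.18],
    [[0,-2.5,0],0,9.18]
  ]
}}

```text
time: 18.73
tool_pos: [515.1, -131.8, 214.3]
tcp_rot: [-1.57, -0.002, -1.619]
contact_force: [-0.1, 0.4, -0.4]
grip_width: 91.9
```

```bash
python3 - <<'E'
from h import *
plan(466.6,191.8,205,-1.352)
p=vision.capture("wrist");cv2.imwrite(f"pics/wrist11.png",p[:,:,::-1])
E
```

```text
from [ 515.1 -131.8  214.3] [-1.57  -0.002 -1.619] t 18.73 f [-0.1  0.4 -0.4] w 91.9
shift cm [-32.08   0.87  -6.41] turn -0.267
```

View pics/wrist11.png

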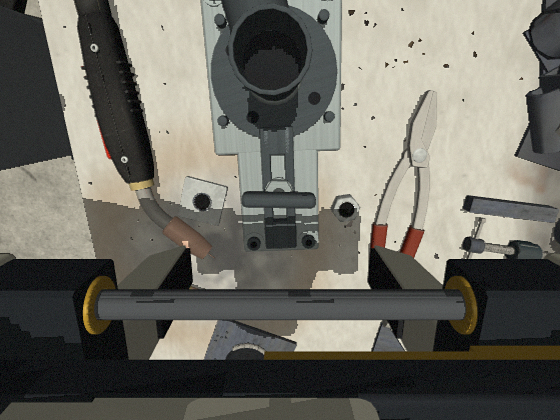

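Nut bar is back across the fixture (242–316, 199), as tight as at the start. Now to the loose tube.

Emit:
{"name": "apply_moves", "arguments": {
  "rows": [
    [[-6,0.3,-1.2],-0.05,9.18],
    [[-12,0.5,-2.4],-0.1,9.18],
    [[-18,0.8,-3.6],-0.16,9.18],
    [[-24,0.8,-4.8],-0.21,9.18],
    [[-30,0.8,-6.0],-0.27,9.18]
  ]
}}

```text
time: 19.4
tool_pos: [467.4, 172.8, 202.5]
tcp_rot: [-1.577, 0.0, -1.348]
contact_force: [1.3, 0.2, -0.7]
grip_width: 91.7
```

Emit:
{"name": "apply_moves", "arguments": {
  "rows": [
    [[-2.0,0.5,0],0,9.18],
    [[-2.0,0.5,0],0,9.18]
  ]
}}

```text
time: 19.65
tool_pos: [461.3, 193.4, 195.3]
tcp_rot: [-1.581, 0.0, -1.345]
contact_force: [0.5, -0.5, -0.4]
grip_width: 91.9
```

```bash
python3 - <<'E'
from h import *
plan(466.6,191.8,80,-1.352)
for n in ("wrist","top"):
  p=vision.capture(n);cv2.imwrite(f"pics/{n}12.png",p[:,:,::-1])
E
sed -e 's/}7.png/}12.png/g' -e 's/300,260,2.2/560,260,1.4/' o7.py > o12.py; python3 o12.py 514 -21 1.79 1.79 128
```

```text
from [461.3 193.4 195.3] [-1.581  0.    -1.345] t 19.65 f [ 0.5 -0.5 -0.4] w 91.9
shift cm [ 0.28 11.52  0.6 ] turn 0.007
```

View pics/ov_wrist12.png

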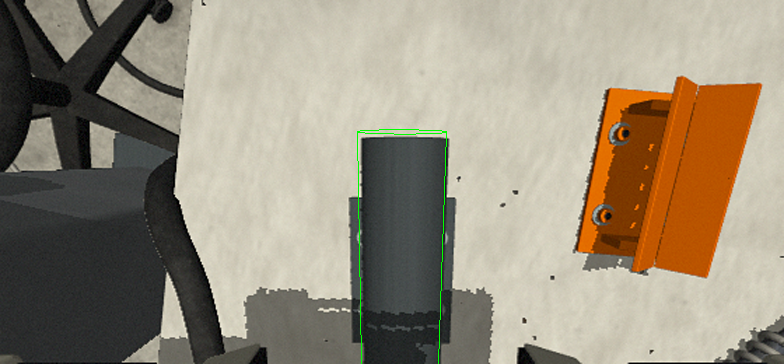

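View pics/wrist12.png

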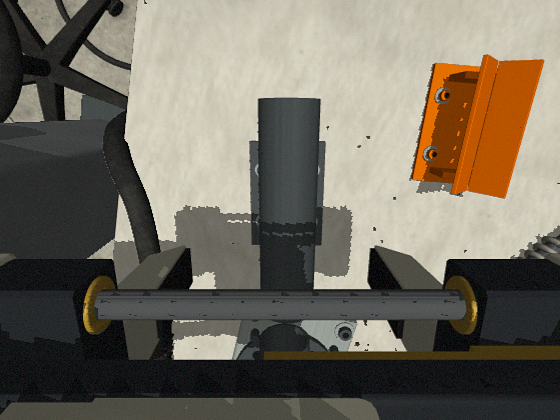

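Emit:
{"name": "apply_moves", "arguments": {
  "rows": [
    [[0.3,4,0.7],0,9.18],
    [[0.3,8,0.7],0,9.18],
    [[0.3,10.5,0.7],0,9.18],
    [[0.3,11.3,0.7],0,9.18],
    [[0.3,11.3,0.7],0,9.18]
  ]
}}

```text
time: 20.38
tool_pos: [469.5, 189.5, 83.3]
tcp_rot: [-1.579, -0.0, -1.349]
contact_force: [0.5, 0.2, 1.0]
grip_width: 91.6
```

```bash
python3 - <<'E'
from h import *
plan(466.6,191.8,80,-1.352)
for n in ("wrist",):
  p=vision.capture(n);cv2.imwrite(f"pics/{n}13.png",p[:,:,::-1])
E
```

```text
from [469.5 189.5  83.3] [-1.579 -0.    -1.349] t 20.38 f [0.5 0.2 1. ] w 91.6
shift cm [-0.29  0.33 -0.22] turn 0.003
```

View pics/wrist13.png

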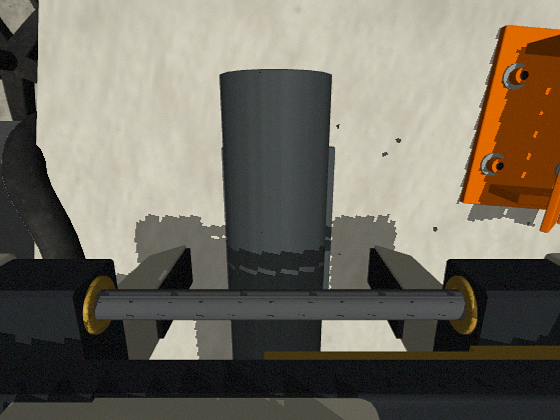

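Emit:
{"name": "apply_moves", "arguments": {
  "rows": [
    [[0,0.2,-0.15],0,9.18],
    [[0,0.2,-0.15],0,3],
    [[0,0.2,-0.15],0,3],
    [[0,0.2,-0.15],0,3],
    [[0,0.2,-0.15],0,3]
  ]
}}

```text
time: 21.05
tool_pos: [468.3, 189.5, 82.0]
tcp_rot: [-1.578, -0.0, -1.348]
contact_force: [-0.4, -0.9, -0.1]
grip_width: 56.0
```

Emit:
{"name": "apply_moves", "arguments": {
  "rows": [
    [[0,0,0],0,3],
    [[0,0,0],0,3],
    [[0,0,0],0,3]
  ]
}}

```text
time: 21.42
tool_pos: [467.6, 189.4, 81.9]
tcp_rot: [-1.579, -0.0, -1.348]
contact_force: [-4.6, -1.7, 3.0]
grip_width: 47.1
```

Emit:
{"name": "apply_moves", "arguments": {
  "rows": [
    [[0.5,0,0],0,3],
    [[1.1,0,0],0,3],
    [[1.7,0,0],0,3],
    [[2.2,0,0],0,3],
    [[2.6,0,0],0,3]
  ]
}}

```text
time: 22.05
tool_pos: [473.1, 165.0, 81.9]
tcp_rot: [-1.579, 0.002, -1.349]
contact_force: [-3.5, 6.9, 1.5]
grip_width: 46.9
```

Emit:
{"name": "apply_moves", "arguments": {
  "rows": [
    [[0.1,0,0],0,3],
    [[0.2,0,0],0,3]
  ]
}}

```text
time: 22.3
tool_pos: [473.3, 164.0, 81.9]
tcp_rot: [-1.579, 0.004, -1.349]
contact_force: [-3.9, 5.6, 1.5]
grip_width: 47.1
```

```bash
python3 - <<'E'
from h import *
for n in ("top","side"):
  p=vision.capture(n);cv2.imwrite(f"pics/{n}14.png",p[:,:,::-1])
t=cv2.imread('pics/top14.png'); s=cv2.imread('pics/side14.png')
a=cv2.resize(t[190:300,140:340],(400*1,220),interpolation=cv2.INTER_CUBIC)
cv2.imwrite('pics/tz14.png',cv2.resize(t[190:300,140:340],None,fx=4,fy=4,interpolation=cv2.INTER_CUBIC))
cv2.imwrite('pics/sz14.png',cv2.resize(s[180:350,220:390],None,fx=3.5,fy=3.5,interpolation=cv2.INTER_CUBIC))
E
```

```text
(no output)
```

View pics/tz14.png

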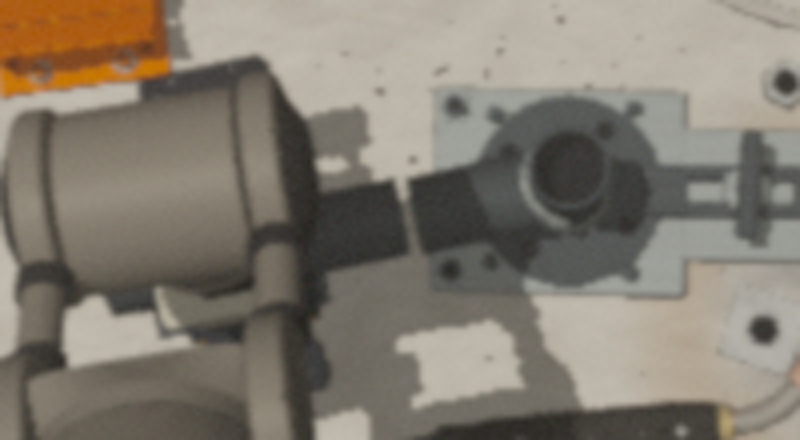

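View pics/sz14.png

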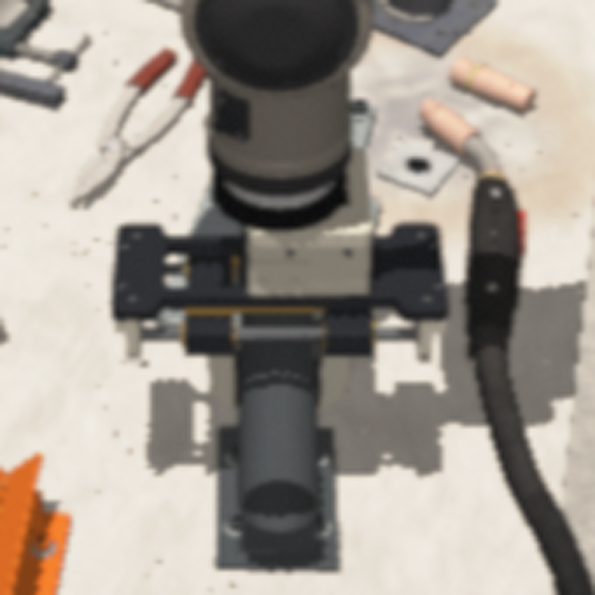

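Emit:
{"name": "apply_moves", "arguments": {
  "rows": [
    [[0.1,0,0],0,3],
    [[0.2,0,0],0,3],
    [[0.3,0,0],0,3],
    [[0.3,0,0],0,3]
  ]
}}

```text
time: 22.9
tool_pos: [473.8, 161.9, 81.9]
tcp_rot: [-1.579, 0.005, -1.349]
contact_force: [-3.3, 5.9, 1.5]
grip_width: 47.2
```

Emit:
{"name": "apply_moves", "arguments": {
  "rows": [
    [[0.1,0,0],0,3],
    [[0.1,0,0],0,3]
  ]
}}

```text
time: 23.15
tool_pos: [473.8, 161.9, 81.9]
tcp_rot: [-1.579, 0.007, -1.349]
contact_force: [-3.0, 5.6, 1.8]
grip_width: 47.2
```

Emit:
{"name": "apply_moves", "arguments": {
  "rows": [
    [[0.1,0,0],0,3],
    [[0.1,0,0],0,3]
  ]
}}

```text
time: 23.4
tool_pos: [473.8, 161.9, 81.9]
tcp_rot: [-1.579, 0.008, -1.35]
contact_force: [-4.4, 5.0, 1.9]
grip_width: 47.2
```

Emit:
{"name": "apply_moves", "arguments": {
  "rows": [
    [[0.2,0,0],0,3],
    [[0.3,0,0],0,3],
    [[0.3,0,0],0,3]
  ]
}}

```text
time: 23.78
tool_pos: [474.3, 160.0, 81.9]
tcp_rot: [-1.578, 0.01, -1.35]
contact_force: [-3.5, 5.4, 1.6]
grip_width: 47.6
```

```bash
python3 - <<'E'
from h import *
for n in ("top",):
  p=vision.capture(n);cv2.imwrite(f"pics/{n}15.png",p[:,:,::-1])
t=cv2.imread('pics/top15.png')
cv2.imwrite('pics/tz15.png',cv2.resize(t[210:280,200:300],None,fx=8,fy=8,interpolation=cv2.INTER_CUBIC))
o=bot.get_obs();print(o['tool_pos'],o['tcp_rot'],o['contact_force'],o['moment'])
E
```

```text
[474.24229019 159.96655926  81.9228719 ] [-1.578477    0.00982784 -1.34998013] [-3.43160494  6.05199842  2.10316858] [ 1.04925341  0.46986426 -0.00312437]
```

View pics/tz15.png

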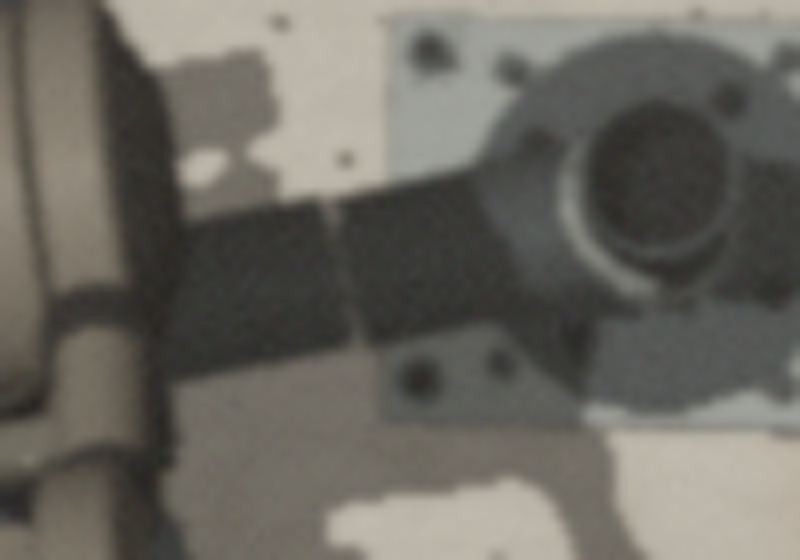

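Emit:
{"name": "apply_moves", "arguments": {
  "rows": [
    [[0.15,0,0],0,3],
    [[0.25,0,0],0,3],
    [[0.3,0,0],0,3]
  ]
}}

```text
time: 24.2
tool_pos: [474.7, 158.1, 81.9]
tcp_rot: [-1.578, 0.012, -1.35]
contact_force: [-4.5, 6.4, 2.4]
grip_width: 47.3
```

Emit:
{"name": "apply_moves", "arguments": {
  "rows": [
    [[0.15,0,0],0,3],
    [[0.2,0,0],0,3],
    [[0.2,0,0],0,3]
  ]
}}

```text
time: 24.58
tool_pos: [474.9, 157.2, 82.0]
tcp_rot: [-1.578, 0.013, -1.351]
contact_force: [-3.0, 6.5, 3.0]
grip_width: 47.2
```

```bash
python3 - <<'E'
from h import *
for n in ("top",):
  p=vision.capture(n);cv2.imwrite(f"pics/{n}16.png",p[:,:,::-1])
t=cv2.imread('pics/top16.png')
cv2.imwrite('pics/tz16.png',cv2.resize(t[210:280,200:300],None,fx=8,fy=8,interpolation=cv2.INTER_CUBIC))
o=bot.get_obs();print(o['tool_pos'],o['tcp_rot'],o['contact_force'],o['moment'])
E
```

```text
[474.88457179 157.19465729  81.9587455 ] [-1.57805915  0.01329326 -1.35057611] [-3.44260842  6.50187006  2.4395017 ] [0.99627164 0.45620827 0.03726583]
```

View pics/tz16.png

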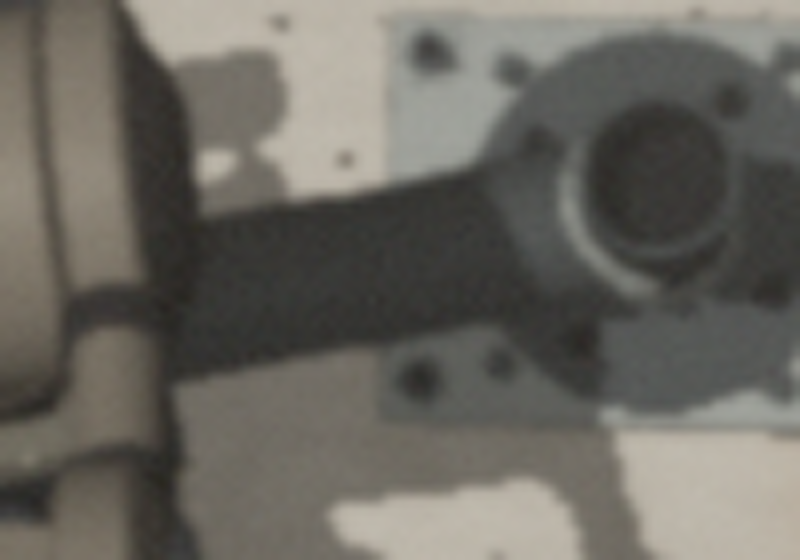

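Emit:
{"name": "apply_moves", "arguments": {
  "rows": [
    [[0.15,0,0],0,3],
    [[0.2,0,0],0,3],
    [[0.2,0,0],0,3]
  ]
}}

```text
time: 25.0
tool_pos: [475.0, 156.8, 82.0]
tcp_rot: [-1.578, 0.016, -1.351]
contact_force: [-3.7, 9.4, 2.1]
grip_width: 47.4
```

Emit:
{"name": "apply_moves", "arguments": {
  "rows": [
    [[0.15,0,0],0,3],
    [[0.2,0,0],0,3],
    [[0.2,0,0],0,3]
  ]
}}

```text
time: 25.38
tool_pos: [475.0, 156.8, 82.0]
tcp_rot: [-1.578, 0.019, -1.351]
contact_force: [-4.1, 10.5, 2.1]
grip_width: 47.3
```

Emit:
{"name": "apply_moves", "arguments": {
  "rows": [
    [[0,0,0],0,6],
    [[0,0,0],0,8],
    [[0,0,0],0,9.18],
    [[0,0,0],0,9.18],
    [[0,-4,0],0,9.18]
  ]
}}

```text
time: 26.0
tool_pos: [473.7, 155.6, 120.2]
tcp_rot: [-1.584, 0.019, -1.352]
contact_force: [1.4, 0.6, -0.3]
grip_width: 90.3
```

Emit:
{"name": "apply_moves", "arguments": {
  "rows": [
    [[0,-6,0],0,9.18],
    [[0,-11,0],0,9.18],
    [[-5,-13,0],0,9.18],
    [[-10,-13,-4],0,9.18],
    [[-14,-13,-8],0,9.18]
  ]
}}

```text
time: 26.62
tool_pos: [366.3, 273.8, 254.0]
tcp_rot: [-1.583, 0.02, -1.352]
contact_force: [-0.3, 1.6, -1.0]
grip_width: 91.8
```

Emit:
{"name": "apply_moves", "arguments": {
  "rows": [
    [[0,0,-5],0,9.18],
    [[0,0,-10],0,9.18],
    [[0,0,-14],0,9.18],
    [[0,0,-14],0,9.18]
  ]
}}

```text
time: 27.12
tool_pos: [227.7, 242.9, 256.0]
tcp_rot: [-1.582, 0.02, -1.351]
contact_force: [0.6, 0.5, 0.3]
grip_width: 91.7
```

```bash
python3 - <<'E'
from h import *
for n in ("top","side"):
  p=vision.capture(n);cv2.imwrite(f"pics/{n}17.png",p[:,:,::-1])
t=cv2.imread('pics/top17.png'); s=cv2.imread('pics/side17.png')
cv2.imwrite('pics/tz17.png',cv2.resize(t[190:300,140:380],None,fx=3.3,fy=3.3,interpolation=cv2.INTER_CUBIC))
cv2.imwrite('pics/sz17.png',cv2.resize(s[160:350,200:390],None,fx=3.1,fy=3.1,interpolation=cv2.INTER_CUBIC))
o=bot.get_obs();print(o['tool_pos'],o['tcp_rot'],o['contact_force'],o['time'])
E
```

```text
[230.24244475 243.66206896 256.19711489] [-1.58120895  0.02009199 -1.35213366] [0.49748754 0.68117634 0.00638679] 27.225
```

View pics/tz17.png

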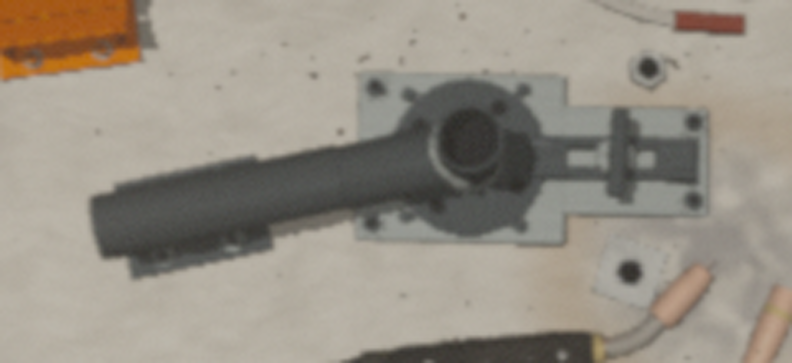

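View pics/sz17.png

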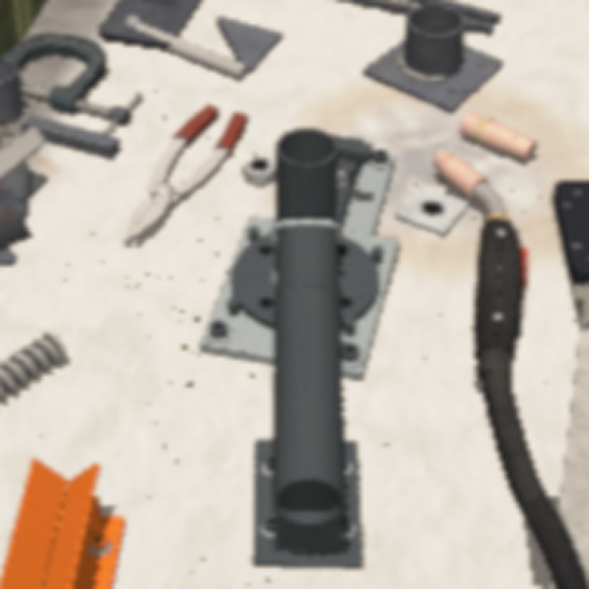

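```bash
cat > o17.py <<'E'
from ov import *
for n,x0,y0,x1,y1,s in (("side",200,160,390,350,3.1),("top",140,190,340,290,4)):
    p=cv2.imread(f'pics/{n}17.png'); im=cv2.resize(p[y0:y1,x0:x1],None,fx=s,fy=s,interpolation=cv2.INTER_CUBIC)
    off=np.array([x0,y0]); o=np.array([514,-21,74.]);tw=1.787
    e=np.array([np.cos(tw),np.sin(tw),0])
    sil(n,o+e*30,o+e*95,24,1,im,s,off,(0,0,255)); sil(n,o+e*96,o+e*276,24,1,im,s,off,(0,255,0))
    cv2.imwrite(f'pics/ov_{n}17.png',im)
E
python3 o17.py
```

```text
(no output)
```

View pics/ov_top17.png

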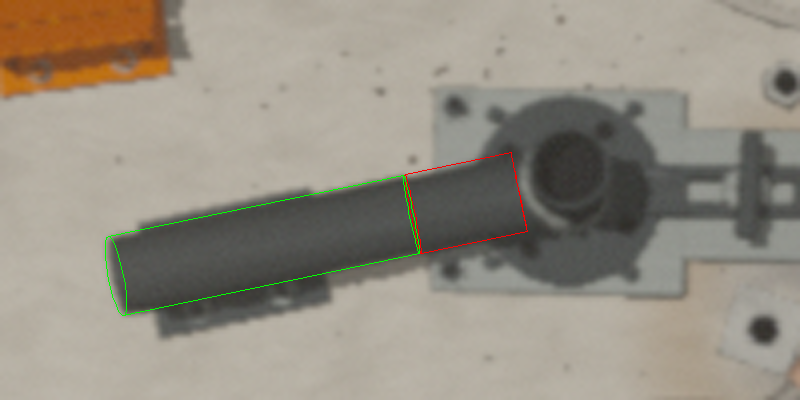

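View pics/ov_side17.png

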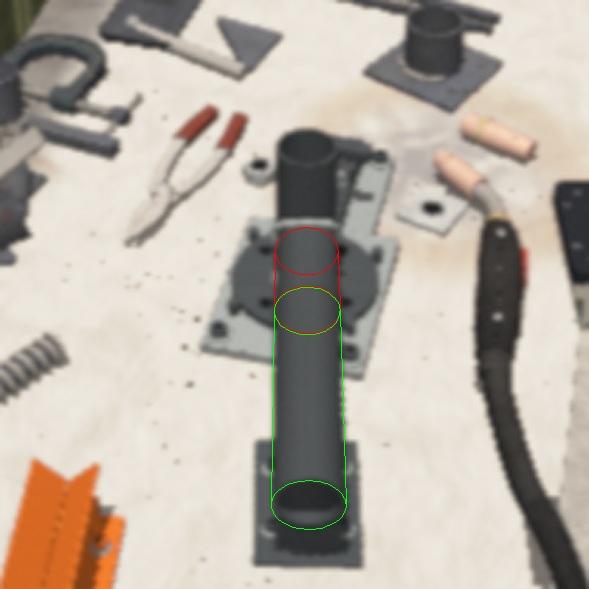

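Both tubes match the in-line model and the ends meet. The arm is clear and at rest, so I'm handing the job in.

```bash
python3 -c "
from plant import bot,order
o=bot.get_obs();print(abs(o['dq']).max(),o['contact_force'])
print(order.close_job())"
```

```text
0.02612507184766023 [0.49748754 0.68117634 0.00638679]
the job is handed in; nothing more can be done
None
```

The joint is fitted up and the job handed in at about 27 s of the 64 s allowed; `close_job` reports no verdict.

- **Clamp loosened:** I backed the tee nut off to about 1.65 rad, a bit over a quarter turn. It took two grips, because the gripper's body would have hit the upright tube in one.
- **Flanged tube turned:** I turned it about 83° clockwise until the branch pointed along the loose tube.
- **Clamp tightened:** I turned the nut back, again in two grips, to about 0.05 rad past where it started. The bar lies across the fixture again, but I could not measure the strap force itself.
- **Loose tube slid:** I slid it about 33 mm until it stopped against the branch, with the force rising to about 10 N. Then I let go and moved the arm clear.

**Last checks:** In the top and side pictures the branch and the loose tube lie on one line (about 1.79 rad) with no gap to be seen. By comparing pictures, the spare nut, washer and pliers look unmoved. I did not compare the other bystanders one by one, but nothing was felt on the way. The gripper tilted about 0.02 rad while pushing the tube; after release the tube lay level in its cradle. The arm's joints still read up to 0.026 rad/s just before hand-in; it was touching nothing.

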